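Swing the bench vise round and lock its swivel with the pin

ROBOT

A 6-joint arm with a two-finger parallel gripper is mounted at the origin on the work surface. World frame = base frame: x ahead of the robot, y to its left, z up, the work surface at z = 0. Lengths are in m, angles in rad, forces in N, time in s.
With the tool pointing down it reaches from about 0.4 to 0.925 m from the base axis. Payload 12.5 kg.
Tool frame: the origin (TCP) lies midway between the tips of the shut fingers; the grasp point (between the pads) lies 19 mm behind it; z points along the fingers, y is the line along which they close (so a half turn about z gives the same grasp; the last joint's range is limited). The gripper opens to 95 mm and grips with 3 to 60 N. Pads are 20 mm wide; open, the fingers measure 119 mm over their backs; the gripper's body (75 mm by 180 mm) begins 59 mm behind the grasp point.
Start: joints at [-1.391, 0.491, 1.559, -0, 1.092, -0.106], TCP at [0.176, -0.6, 0.215] pointing down, gripper open.
Joint ranges: [-3.1, 3.1], [-0.84, 2.19], [0.05, 2.79], [-1.13, 4.28], [0.06, 2.93], [-2.69, 2.69]. Speed limits (rad/s): [2.22, 2.22, 2.79, 3.14, 3.14, 3.14].

INTERFACE

Orientations are given as a rotation vector (axis times angle).
In Python, from workcell import robot gives the robot as it stands.
- The arm moves only by the tool carry_out, never from a script. Its argument "motion" is a list of rows, each a list of 7 numbers: the shift along the tool's x, y, z in units of 200 mm (1.0 is 200 mm), then the turn, a rotation vector about the tool's x, y, z in units of 180 degrees (1.0 is 180 degrees), then the finger opening in mm, from 0 to 95.1. In form: [[x, y, z, ax, ay, az, fingers], ...]. A call has 1 to 20 rows; each row is the pose to reach, as a shift and turn from the pose commanded when the call began, along the tool's axes at that moment, turning the shorter way round; what a row does not reach only later rows make up. A row lasts 1/8 s, in which the tool goes at most 62.5 mm and 10.7 degrees, less where a joint would pass 70% of its speed; a pose out of reach is approached as far as the arm can. A call with a number of a shift or a turn outside -1 to 1 is refused whole. A call with a gripper value outside its range is refused whole. The fingers move at their own pace and stop on an object; "newtons" is the grip in N (left out, the last holds). Time passes only in rows, so rows that repeat a pose let the fingers close. It gives the time, the measured TCP pose, the force, the opening and the grip force at its end, in the units of the state.
- robot.sense(): the state, without advancing time (a new reading comes with each control period).
- robot.read_camera(name): name is "scene" or "top" or "wrist"; returns the picture (400x640x3 uint8, red, green, blue); there is no depth.
- robot.camera_info(name): a dict with "mtx" (3x3 intrinsics, pixels), "position" and "attitude" of the camera in the world; the wrist camera has in their place "mount" (4x4, takes a point from camera to tool coordinates, whose origin is the TCP and whose axes are the flange's). Camera axes: x right, y down, z forward; pixel columns grow to the right and rows downward; lengths in m; the calibration is good to about 2 mm. A picture is of the moment at which its call begins: read the wrist's pose just before it. camera_info takes no time and is no camera call.
- robot.finish_job(): hands the job in; it is judged then, once.
Trained networks look in the newest picture that a camera, given by its name, has taken for a name from the list of things; names that differ only in an ending like _2 or _b are one class to them, and where a whole thing is asked for, a point or a joint stands for the part that bears it (a point fixed in the world has none). Each returns a list of dicts, best first, with "confidence" (0 to 1); they miss things now and then, are a little off and sometimes report something else, mostly with a low value. They report only what shows in the picture. A call takes as long as a camera call.
- robot.spot_in(thing, camera): "point" ([x, y, z] in m, in the coordinates of the camera as it stood for that picture, good to about 4 mm: the middle of the surface that is visible of it).
- robot.regions_of(thing, camera): "pixels" (400x640 bool, what is visible of it).
- robot.place_of(thing, camera): "point" ([x, y, z] in m, in the coordinates of the camera as it stood for that picture, good to about 4 mm: a listed point, or the origin of a listed thing).
The state is a dict: "time_s": time; "joints": joint angles; "qd": joint speeds; "effort": joint torques, N m; "position": TCP position; "ee_rot": TCP orientation; "contact_force": force on the tool from outside, world axes, zero at the start; "ft_torque": the same for the moment, N m; "gripper_width": finger opening in m; "grip_force": force on a finger pad.
Only numpy, scipy, OpenCV 4.12 (cv2) and the standard library are available. Lean on these libraries where they do the work, as an engineer would, in place of code of your own. Each camera call takes 0.05 s, during which the arm holds its last target. There are 200 camera calls.

TASK

Swing the blue bench vise clockwise (seen from above) on its swivel towards the yellow bench mark until its red-headed lock pin stands over the hole in the plate underneath, feeling for the hole, then push the pin down through it until it is fully home. Leave the other things on the bench where they are, and let go at the end.

Things in the scene. Friction and masses are not known exactly. Their poses are not given: they have to be found in the camera images.
- swivel_base: Fixed swivel of the vise. Origin: on the bench (z = 0) on the vertical swivel axis; x points from the axis along the yellow bench mark. Round it a square aluminium plate (220 x 220 x 20 mm, top 20 mm above the bench) is bolted down, with one through hole, 14 mm in diameter, 90 mm from the axis, near the yellow mark and visible until the vise's ear covers it.
- yellow_mark (a point): Centre of a yellow line (55 x 8 mm) painted on the bench, 165 mm from the swivel axis, pointing at the axis. It shows only roughly where the plate's hole is: the plate was bolted down by eye, so seen from the axis the hole lies up to 0.08 rad (7 mm along the arc) to either side of this line.
- vise (a joint): Swivel angle of the blue vise, rad, counter-clockwise positive from above: the pin's direction from the swivel axis is swivel_base's x axis turned by this. Starts at 0.6 to 1.1 (turn it clockwise), stops at -0.35 and 1.35. Stays where left (friction 0.35 N m, about 4 N at the pin). Vise top 112 mm above the bench; its swing stays within 120 mm of the axis.
- vise_boss (a point): Centre of the top of the dark steel boss (34 mm in diameter) that carries the upright lock pin: 90 mm from the swivel axis, 50 mm above the bench. It stands on the vise's ear, 36 mm wide, top 36 mm above the bench, reaching 103 mm from the axis. The vise's body stays 33 mm from the axis on this side, its foot (top 36 mm) 55 mm.
- lock_pin (a joint): How far the pin is pushed down, m: 0 raised (start), 0.020 home, head on the boss. Friction (2.5 N) holds it where left; it never drops by itself. Raised, its tip is 3 mm above the plate; off the hole the plate stops it at about 0.003. Pin 12 mm in diameter, tip chamfered by 2 mm: it goes in within roughly 1 to 2.5 mm of the hole's centre and then holds the vise.
- pin_head (a point): Centre of the flat top of the pin's red head (26 mm in diameter, 16 mm high): 86 mm above the bench when raised, 66 mm when home. Under the head the bare 12 mm stem shows down to the boss (20 mm when raised). The head or boss may be pushed sideways to swing the vise.
- spray_can: Bystander: aerosol can, 52 mm in diameter, 150 mm high, standing. Origin: centre of its underside.
- drill_block: Bystander: wooden drilling block 70 x 120 x 30 mm. Origin: centre of its underside.
- parts_cup: Bystander: open steel cup, 72 mm in diameter, 60 mm high, standing. Origin: centre of its underside.
- spanner: Bystander: steel spanner about 170 mm long lying flat along its x axis. Origin: near its middle, on the bench.

How it is judged:
On the way, in this order (a step that is already met when the one before it is completed fails the run):
1. the vise is swung round near the mark with the pin still up (value of joint vise below 0.17 rad and value of joint lock_pin below 0.01 m).
2. the pin is through the hole and fully home (value of joint lock_pin above 0.018 m), for 0.2 s.
At the end, for the whole second after the job is handed in: The lock pin is at least 18 of its 20 mm down (through the plate's hole), the vise is within 0.17 rad of the yellow mark and at rest (value of joint lock_pin above 0.018 m and value of joint vise between -0.17 and 0.17 rad and velocity of joint vise between -0.02 and 0.02 rad/s); the robot touches nothing.
It fails at once if a bystander is moved by more than 20 mm (distance of any of spray_can, drill_block, parts_cup, spanner from where it was at the start of the episode above 0.02 m).
It also fails if it takes over 72 s, if anything falls off the work surface, if the arm or the gripper's body presses on something with over 40 N, if the wrist force passes 120 N, or if a joint passes its speed limit or range.

## Working session

There is one attempt and no reset: what is moved stays moved. The work goes in short steps, Python scripts to look and compute and a tool call to move; the robot and the scene stay as the last step left them, time stands still between calls to the robot, and variables do not carry over. Pictures are saved under pics/ and viewed, at most 10 in all, crops included, and the job is handed in when it is done.

Besides the shell and the picture viewer there is one more tool, called after "Emit:" as a command line: name --pt "numbers of a row" for each row, then --argument value for the rest. carry_out: Moves the arm, as the interface text tells. Shifts and turns lie within -1 to 1; 1 stands for 200 mm of shift or 180 degrees of turn. Its arguments: {"type":"object","properties":{"motion":{"type":"array","items":{"type":"array","items":{"type":"number"}}},"newtons":{"type":"number"}},"required":["motion"]}

```bash
mkdir -p pics
cat > h.py <<'E'
import numpy as np, cv2
from scipy.spatial.transform import Rotation as R
from workcell import robot
def campose(n):
    i=robot.camera_info(n)
    if 'mount' in i:
        s=robot.sense(); T=np.eye(4); T[:3,:3]=R.from_rotvec(s['ee_rot']).as_matrix(); T[:3,3]=s['position']
        T=T@np.array(i['mount']); return np.array(i['mtx']),T[:3,:3],T[:3,3]
    a=np.array(i['attitude']); 
    M=a if a.shape==(3,3) else R.from_rotvec(a).as_matrix() if a.size==3 else R.from_quat(a).as_matrix()
    return np.array(i['mtx']),M,np.array(i['position'])
def ray(n,uv,z,P=None):
    K,M,p=P or campose(n); d=M@np.linalg.inv(K)@np.array([uv[0],uv[1],1.]); return p+d*(z-p[2])/d[2]
def save(n,f):
    im=robot.read_camera(n); cv2.imwrite('pics/'+f,im[:,:,::-1]); return im
E
python3 - <<'E'
from h import *
print(robot.camera_info('top'));print(robot.sense())
for c in ['top','scene']:
    P=campose(c); save(c,c+'0.png')
    for t in ['swivel_base','yellow_mark','vise_boss','pin_head','spray_can','drill_block','parts_cup','spanner']:
        r=robot.place_of(t,c)
        for q in r[:2]: print(c,t,round(q['confidence'],2),np.round(P[1]@np.array(q['point'])+P[2],4))
E
```

```text
{'mtx': array([[400.22460648,   0.        , 317.89918423],
       [  0.        , 400.22460648, 206.43059602],
       [  0.        ,   0.        ,   1.        ]]), 'position': array([0.45547816, 0.04011935, 1.01412323]), 'attitude': array([-2.11775251,  2.15793334, -0.14043066])}
{'time_s': 0.0, 'joints': array([-1.39062248e+00,  4.91550989e-01,  1.55945475e+00, -1.28795378e-05,
        1.09171022e+00, -1.05620098e-01]), 'qd': array([-0.00031379, -0.00087422,  0.0008074 ,  0.00039638,  0.00116413,
        0.00146244]), 'effort': array([-2.70351984e-04, -6.12632990e+01, -2.58179820e+01,  6.92579267e-02,
        4.82131785e-02, -8.22820152e-05]), 'position': array([ 0.17616126, -0.59939959,  0.21406525]), 'ee_rot': array([-3.10846025e+00, -4.47247269e-01,  8.36655857e-05]), 'contact_force': array([-0.19043704, -0.09239923,  0.45896147]), 'ft_torque': array([-0.07205229, -0.01720773,  0.05494372]), 'grip_force': 0.0, 'gripper_width': 0.09513004538662008}
top swivel_base 0.98 [ 5.194e-01 -1.200e-02  2.000e-04]
top yellow_mark 0.73 [0.6702 0.0596 0.001 ]
top vise_boss 0.8 [0.5517 0.0711 0.0513]
top vise_boss 0.22 [ 0.7114 -0.1414  0.0037]
top pin_head 0.67 [0.555  0.0719 0.0828]
top spray_can 0.7 [ 0.5867 -0.2905  0.0041]
top drill_block 0.96 [ 0.7113 -0.1449  0.0051]
top parts_cup 0.73 [ 0.3711  0.2594 -0.0019]
top spanner 0.76 [ 5.479e-01  2.340e-01 -5.000e-04]
scene swivel_base 0.64 [ 0.5251 -0.0125  0.    ]
scene yellow_mark 0.55 [0.6711 0.0545 0.0018]
scene vise_boss 0.6 [0.5555 0.072  0.0494]
scene vise_boss 0.41 [ 0.5955 -0.2958  0.0014]
scene pin_head 0.62 [0.5539 0.0692 0.0509]
scene pin_head 0.57 [0.5501 0.0715 0.0858]
scene spray_can 0.78 [ 0.592  -0.2934 -0.0014]
scene drill_block 0.76 [ 7.111e-01 -1.427e-01  4.000e-04]
scene parts_cup 0.82 [ 0.3723  0.2564 -0.0007]
scene spanner 0.9 [ 0.5475  0.2344 -0.0009]
```

View pics/top0.png

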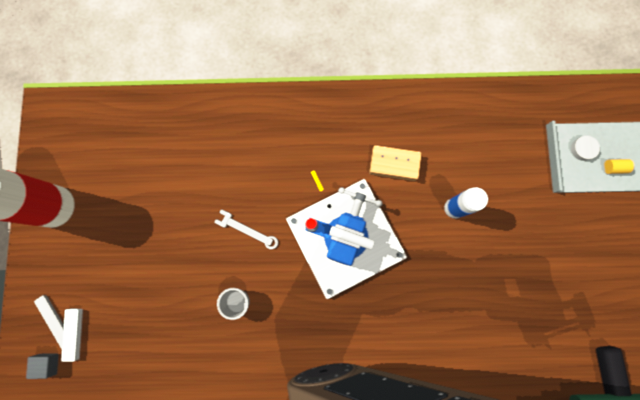

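Run:
```python
from h import *
im=cv2.imread('pics/top0.png'); cv2.imwrite('pics/topc.png',cv2.resize(im[60:260,200:440][:, :],None,fx=3,fy=3,interpolation=cv2.INTER_CUBIC))
K,M,p=campose('top')
def pr(w): 
    q=K@M.T@(np.array(w)-p); return np.round(q[:2]/q[2],1)
for w in [(.522,-.012,.112),(.522,-.012,.02),(.671,.057,0),(.553,.071,.086)]: print(w,pr(w))
hsv=cv2.cvtColor(im,cv2.COLOR_BGR2HSV)
for nm,lo,hi in [('yel',(20,120,100),(35,255,255)),('red',(0,150,80),(8,255,255)),('red2',(172,150,80),(180,255,255))]:
    n,l,s,c=cv2.connectedComponentsWithStats(cv2.inRange(hsv,lo,hi))
    for i in range(1,n):
        if s[i,4]>15: print(nm,s[i],np.round(c[i],1),ray('top',c[i],0 if nm=='yel' else .086).round(4))
```

```text
(0.522, -0.012, 0.112) [347.3 235.3]
(0.522, -0.012, 0.02) [345.3 238.1]
(0.671, 0.057, 0) [316.6 181.4]
(0.553, 0.071, 0.086) [310.7 223.5]
yel [ 24  72 616  16 758] [329.5  79.9] [0.9485 0.0175 0.    ]
yel [604 159  30  15 379] [618.5 166. ] [ 0.695  -0.7188  0.    ]
yel [310 170  14  22 113] [316.7 180.3] [0.6739 0.0566 0.    ]
red [   1  172   61   54 1711] [ 37.2 202.6] [0.6154 0.7202 0.086 ]
red [306 219  11  10  87] [310.9 223.5] [0.5529 0.0706 0.086 ]
```

The top view shows the vise at (345,238), the red head at (311,223), the yellow mark at (317,180), and a dark hole near (329,206). I'll look closer.

View pics/topc.png

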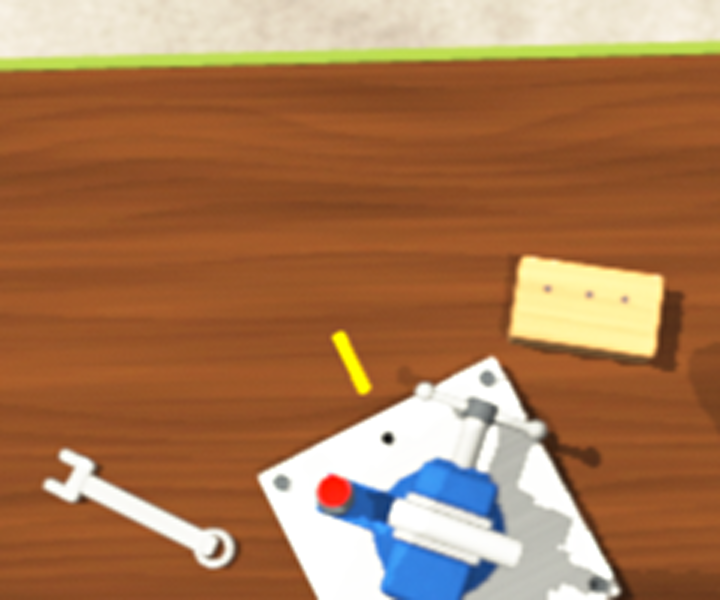

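Run:
```python
from h import *
im=cv2.imread('pics/top0.png'); g=cv2.cvtColor(im,cv2.COLOR_BGR2GRAY).astype(float)
def dark(u,v,r=5):
    w=g[v-r:v+r+1,u-r:u+r+1]; m=np.clip(np.percentile(w,75)-25-w,0,None); y,x=np.mgrid[v-r:v+r+1,u-r:u+r+1]
    return np.array([(x*m).sum(),(y*m).sum()])/m.sum()
h=dark(329,206); print('hole',h,ray('top',h,.02).round(4))
B=[dark(u,v,4) for u,v in [(294,221),(363,186),(400,255),(330,292)]]
for b in B: print(b.round(1),ray('top',b,.02).round(4))
c=np.mean([ray('top',b,.02) for b in B],0); print('c',c)
for n,w in [('hole',ray('top',h,.02)),('yel',ray('top',(316.7,180.3),0)),('pin',ray('top',(310.9,223.5),.082))]:
    d=(w-c)[:2]; print(n,np.hypot(*d),np.degrees(np.arctan2(d[1],d[0])))
```

```text
hole [328.8298391  205.68308142] [0.604  0.0269 0.02  ]
[293.5 220.5] [0.5683 0.116  0.02  ]
[362.7 185.3] [ 0.6542 -0.0597  0.02  ]
[399.5 254.5] [ 0.4791 -0.1442  0.02  ]
[329.9 291.8] [0.3921 0.0288 0.02  ]
c [ 0.52341338 -0.0147585   0.02      ]
hole 0.09070882418731666 27.3718793714487
yel 0.16660861926186554 25.36460102895988
pin 0.09048872330574528 70.652148446507
```

```bash
cat >> h.py <<'E'
C=np.array([.5234,-.0148])
def arc(deg,z,r=.09): a=np.radians(deg); return [C[0]+r*np.cos(a),C[1]+r*np.sin(a),z]
def rows(targets,yaw=None):
    "tool-unit rows; yaw=world angle of tool y (deg)"
    s=robot.sense(); Rt=R.from_rotvec(s['ee_rot']); a=np.zeros(3)
    if yaw is not None:
        y=np.radians(yaw); Y=np.array([np.cos(y),np.sin(y),0]); Z=np.array([0,0,-1.]); X=np.cross(Y,Z)
        a=(Rt.inv()*R.from_matrix(np.c_[X,Y,Z])).as_rotvec()/np.pi
    print('at',s['position'].round(4),s['ee_rot'].round(4))
    for t in targets: print((Rt.inv().apply(np.array(t)-s['position'])/.2).round(4),a.round(4))
E
python3 -c "
from h import *
t=arc(70.65,.16); s=robot.sense()['position']
rows([list(s[:2]+(np.array(t[:2])-s[:2])*f)+[z] for f,z in((.25,.215),(.5,.215),(.75,.215),(1,.2),(1,.16))],-62.6)"
```

```text
at [ 0.1762 -0.5997  0.2147] [ 3.1095  0.4474 -0.    ]
[ 0.6882 -0.6704 -0.0018] [ 0.      0.     -0.0612]
[ 1.3763 -1.3408 -0.0018] [ 0.      0.     -0.0612]
[ 2.0645e+00 -2.0112e+00 -1.9000e-03] [ 0.      0.     -0.0612]
[ 2.7527 -2.6816  0.073 ] [ 0.      0.     -0.0612]
[ 2.7527 -2.6816  0.273 ] [ 0.      0.     -0.0612]
```

Emit:
carry_out --pt "0.2 -0.195 0 0 0 -0.03 60" --pt "0.4 -0.39 0 0 0 -0.0612 60" --pt "0.6 -0.585 0 0 0 -0.0612 60" --pt "0.8 -0.78 0 0 0 -0.0612 60" --pt "0.918 -0.894 0 0 0 -0.0612 60" --pt "0.918 -0.894 0 0 0 -0.0612 60" --pt "0.918 -0.894 0 0 0 -0.0612 60"

```text
time_s: 1.78
position: [0.3019, -0.377, 0.2148]
ee_rot: [3.052, 0.744, 0.0]
contact_force: [-0.1, -0.2, 1.1]
gripper_width: 0.0599
grip_force: 0.0
```

```bash
python3 -c "
from h import *
t=arc(70.65,.16); s=robot.sense()['position']
rows([list(s[:2]+(np.array(t[:2])-s[:2])*.5)+[.215],t],-62.6)"
```

```text
at [ 0.3019 -0.377   0.2148] [3.0515 0.7439 0.    ]
[ 1.0722 -0.7032 -0.0017] [0.0002 0.     0.    ]
[ 2.1445 -1.4066  0.2726] [0.0002 0.     0.    ]
```

Emit:
carry_out --pt "0.25 -0.165 0 0 0 0 60" --pt "0.5 -0.33 0 0 0 0 60" --pt "0.75 -0.49 0 0 0 0 60" --pt "1.0 -0.656 0 0 0 0 60" --pt "1.0 -0.656 0 0 0 0 60"

```text
time_s: 2.4
position: [0.4205, -0.166, 0.2146]
ee_rot: [-3.051, -0.75, -0.0]
contact_force: [-0.3, -0.1, -0.1]
gripper_width: 0.06
grip_force: 0.0
```

Emit:
carry_out --pt "0.25 -0.165 0 0 0 0 60" --pt "0.5 -0.33 0 0 0 0 60" --pt "0.75 -0.49 0 0 0 0 60" --pt "1.0 -0.656 0 0 0 0 60" --pt "1.0 -0.656 0 0 0 0 60" --pt "1.0 -0.656 0 0 0 0 60"

```text
time_s: 3.15
position: [0.5364, 0.0391, 0.2142]
ee_rot: [3.052, 0.742, -0.001]
contact_force: [-0.3, -0.7, -0.1]
gripper_width: 0.06
grip_force: 0.0
```

```bash
cat > w.py <<'E'
from h import *
import sys
P=campose('wrist'); im=save('wrist',sys.argv[1])
hsv=cv2.cvtColor(im,cv2.COLOR_RGB2HSV); m=cv2.inRange(hsv,(0,150,80),(8,255,255))|cv2.inRange(hsv,(172,150,80),(180,255,255))
n,l,s,c=cv2.connectedComponentsWithStats(m)
for i in range(1,n):
    if s[i,4]>100:
        w=ray('wrist',c[i],.086,P); d=w[:2]-C; print(s[i],c[i].round(1),w.round(4),np.hypot(*d).round(4),np.degrees(np.arctan2(d[1],d[0])).round(2))
for q in robot.place_of('pin_head','wrist')[:2]: print(q['confidence'],(P[1]@q['point']+P[2]).round(4))
E
python3 w.py w1.png; python3 -c "
from h import *
rows([arc(70.65,.16),arc(70.65,.073)],-62.6)"
```

```text
[288 142  27  28 601] [301.2 155.7] [0.5566 0.0688 0.086 ] 0.09 68.35
0.85 [0.554  0.0693 0.0861]
at [0.5362 0.0388 0.2145] [ 3.053e+00  7.403e-01 -7.000e-04]
[ 0.1476 -0.1001  0.2726] [ 0.      0.0001 -0.0008]
[ 0.1478 -0.1001  0.7076] [ 0.      0.0001 -0.0008]
```

Emit:
carry_out --pt "0.152 -0.095 0.2 0 0 0 60" --pt "0.152 -0.095 0.4 0 0 0 60" --pt "0.152 -0.095 0.55 0 0 0 60" --pt "0.152 -0.095 0.65 0 0 0 60" --pt "0.152 -0.095 0.705 0 0 0 60" --pt "0.152 -0.095 0.705 0 0 0 60" --pt "0.152 -0.095 0.705 0 0 0 40" --pt "0.152 -0.095 0.705 0 0 0 25" --pt "0.152 -0.095 0.705 0 0 0 15" --pt "0.152 -0.095 0.705 0 0 0 15" --pt "0.152 -0.095 0.705 0 0 0 15" --pt "0.152 -0.095 0.705 0 0 0 15" --newtons 25

```text
time_s: 4.75
position: [0.5547, 0.0709, 0.0738]
ee_rot: [3.051, 0.744, -0.0]
contact_force: [-0.7, -5.3, 1.8]
gripper_width: 0.0255
grip_force: 25.0
```

```bash
python3 -c "
from h import *
save('wrist','w2.png')
rows([arc(a,.0735) for a in (69.5,63,56,49,42,36,31,29,27.4)],-62.6)"
```

```text
at [0.5547 0.0709 0.0738] [ 3.0514e+00  7.4370e-01 -2.0000e-04]
[-0.0021  0.0067  0.0015] [ 0.0002  0.0001 -0.    ]
[0.0299 0.0464 0.0015] [ 0.0002  0.0001 -0.    ]
[0.0591 0.093  0.0016] [ 0.0002  0.0001 -0.    ]
[0.0824 0.1427 0.0016] [ 0.0002  0.0001 -0.    ]
[0.0995 0.195  0.0016] [ 0.0002  0.0001 -0.    ]
[0.1089 0.2411 0.0017] [ 0.0002  0.0001 -0.    ]
[0.1131 0.2801 0.0017] [ 0.0002  0.0001 -0.    ]
[0.1138 0.2958 0.0017] [ 0.0002  0.0001 -0.    ]
[0.114  0.3084 0.0017] [ 0.0002  0.0001 -0.    ]
```

View pics/w2.png

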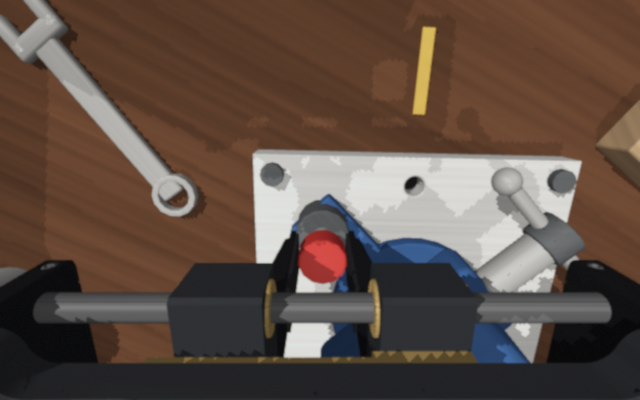

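The head (322,257) is gripped between the pads. The plate's hole shows clear at (414,185), so I'll measure it from here before swinging.

```bash
python3 -c "
from h import *
g=cv2.imread('pics/w2.png',0)[172:200,400:428].astype(float); m=np.clip(120-g,0,None); y,x=np.mgrid[172:200,400:428]
h=((x*m).sum()/m.sum(),(y*m).sum()/m.sum()); w=ray('wrist',h,.02); d=w[:2]-C
h2=ray('wrist',(414.,185.5),.02)
print(h,w.round(4),h2.round(4),np.hypot(*d),np.degrees(np.arctan2(d[1],d[0])))"
```

```text
(np.float64(411.2565425727976), np.float64(182.79450792480648)) [0.6056 0.027  0.02  ] [0.6049 0.0244 0.02  ] 0.09225075612231635 26.9755647925528
```

Emit:
carry_out --pt "0.006 0.014 0 0 0 0 15" --pt "0.014 0.026 0 0 0 0 15" --pt "0.03 0.046 0 0 0 0 15" --pt "0.045 0.07 0 0 0 0 15" --pt "0.059 0.093 0 0 0 0 15" --pt "0.071 0.118 0 0 0 0 15" --pt "0.082 0.143 0 0 0 0 15" --pt "0.091 0.169 0 0 0 0 15" --pt "0.0995 0.195 0 0 0 0 15" --pt "0.105 0.218 0 0 0 0 15" --pt "0.109 0.241 0 0 0 0 15" --pt "0.113 0.265 0 0 0 0 15" --pt "0.113 0.28 0 0 0 0 15" --pt "0.113 0.28 0 0 0 0 15" --pt "0.113 0.28 0 0 0 0 15"

```text
time_s: 6.68
position: [0.6016, 0.0334, 0.0738]
ee_rot: [-3.052, -0.742, -0.005]
contact_force: [4.2, 8.4, -1.7]
gripper_width: 0.0251
grip_force: 25.0
```

```bash
python3 -c "
from h import *
P=campose('top'); im=save('top','t3.png')
hsv=cv2.cvtColor(im,cv2.COLOR_RGB2HSV)
rows([arc(29,.0735),arc(27.4,.0735)]); print(robot.sense()['contact_force'])"; python3 w.py w3.png
```

```text
at [0.6016 0.0334 0.0738] [-3.0517 -0.7425 -0.0044]
[-0.0081  0.0214  0.0012] [0. 0. 0.]
[-0.0079  0.0339  0.0012] [0. 0. 0.]
[ 5.02145741  9.52570776 -1.19315819]
[ 298  232   49   53 2022] [321.9 258.1] [0.6034 0.0329 0.086 ] 0.0931 30.83
0.55 [0.5996 0.0341 0.0868]
```

View pics/w3.png

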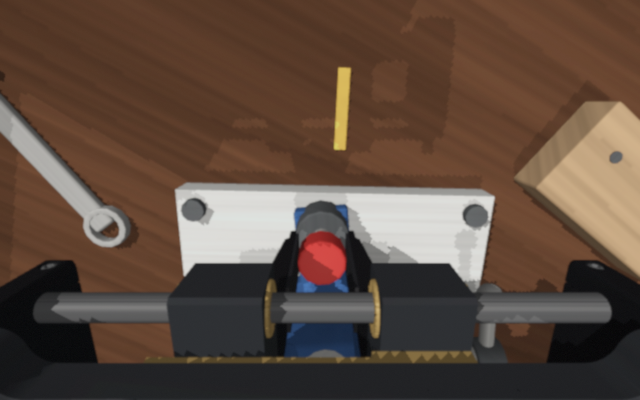

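The pin now stands about 3–4° short of the hole, and it's still up. Next I'll close in, press lightly and feel for the plate.

Emit:
carry_out --pt "-0.003 0.01 0 0 0 0 15" --pt "-0.004 0.018 0 0 0 0 15" --pt "-0.004 0.018 0 0 0 0 15" --pt "-0.004 0.018 0.008 0 0 0 15" --pt "-0.004 0.018 0.015 0 0 0 15" --pt "-0.004 0.018 0.021 0 0 0 15" --pt "-0.004 0.018 0.021 0 0 0 15" --newtons 45

```text
time_s: 7.7
position: [0.603, 0.0309, 0.0705]
ee_rot: [-3.051, -0.74, -0.007]
contact_force: [4.7, 16.2, 6.5]
gripper_width: 0.025
grip_force: 45.0
```

Emit:
carry_out --pt "0 0.004 0.008 0 0 0 15" --pt "0 0.008 0.008 0 0 0 15" --pt "0 0.012 0.008 0 0 0 15" --pt "0 0.012 0.008 0 0 0 15"

```text
time_s: 8.2
position: [0.6046, 0.0291, 0.0697]
ee_rot: [-3.051, -0.741, -0.01]
contact_force: [4.6, 18.4, 12.8]
gripper_width: 0.0248
grip_force: 45.0
```

Emit:
carry_out --pt "0 0.004 0.004 0 0 0 15" --pt "0 0.008 0.004 0 0 0 15" --pt "0 0.012 0.004 0 0 0 15" --pt "0 0.012 0.004 0 0 0 15"

```text
time_s: 8.7
position: [0.6056, 0.0251, 0.0678]
ee_rot: [3.051, 0.744, 0.007]
contact_force: [5.8, 5.9, 1.2]
gripper_width: 0.0249
grip_force: 45.0
```

The z force dropped and the tool sank to 67.8 mm, so the pin appears to have found the hole. I'll push down.

Emit:
carry_out --pt "0 0 0.01 0 0 0 15" --pt "0 0 0.02 0 0 0 15" --pt "0 0 0.03 0 0 0 15" --pt "0 0 0.03 0 0 0 15"

```text
time_s: 9.2
position: [0.6056, 0.025, 0.0615]
ee_rot: [3.052, 0.744, 0.007]
contact_force: [7.0, 5.1, -1.2]
gripper_width: 0.025
grip_force: 45.0
```

Emit:
carry_out --pt "0 0 0.01 0 0 0 15" --pt "0 0 0.02 0 0 0 15" --pt "0 0 0.03 0 0 0 15" --pt "0 0 0.039 0 0 0 15" --pt "0 0 0.042 0 0 0 15" --pt "0 0 0.042 0 0 0 15"

```text
time_s: 9.95
position: [0.6057, 0.025, 0.0536]
ee_rot: [3.051, 0.744, 0.008]
contact_force: [4.8, 5.9, 4.3]
gripper_width: 0.0248
grip_force: 45.0
```

Near home. I'll release, rise, and press the head from above with shut fingers to be sure.

Emit:
carry_out --pt "0 0 0 0 0 0 40" --pt "0 0 0 0 0 0 50" --pt "0 0 0 0 0 0 50" --pt "0 0 -0.1 0 0 0 50" --pt "0 0 -0.2 0 0 0 50" --pt "0 0 -0.25 0 0 0 0" --pt "0 0 -0.25 0 0 0 0" --pt "0 0 -0.25 0 0 0 0" --pt "0 0 -0.25 0 0 0 0" --pt "0 0 -0.25 0 0 0 0" --newtons 20

```text
time_s: 11.2
position: [0.6035, 0.0243, 0.1021]
ee_rot: [-3.052, -0.744, 0.001]
contact_force: [0.0, -1.1, 0.2]
gripper_width: 0.0054
grip_force: 0.0
```

```bash
python3 w.py w4.png; python3 -c "
from h import *
rows([arc(26,.0665)])"
```

```text
[ 304  201   38   41 1139] [322.4 220.5] [0.6145 0.0283 0.086 ] 0.1008 25.32
at [0.6036 0.0244 0.1024] [-3.0523e+00 -7.4380e-01  6.0000e-04]
[0.004  0.0004 0.1793] [0. 0. 0.]
```

View pics/w4.png

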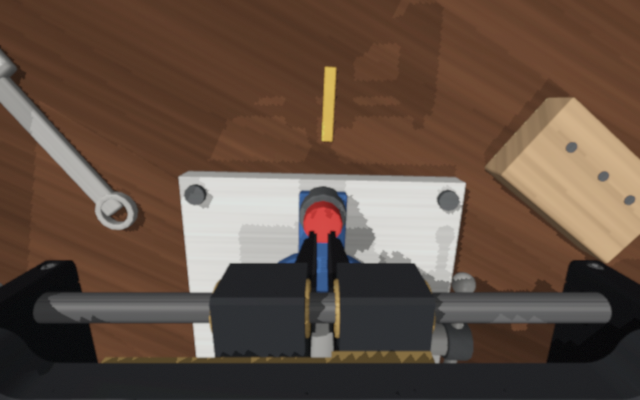

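The head (322,220) sits directly on the dark boss, with no stem showing. I'll press on top to confirm.

Emit:
carry_out --pt "0.004 0 0.06 0 0 0 0" --pt "0.004 0 0.12 0 0 0 0" --pt "0.004 0 0.15 0 0 0 0" --pt "0.004 0 0.17 0 0 0 0" --pt "0.004 0 0.18 0 0 0 0" --pt "0.004 0 0.186 0 0 0 0" --pt "0.004 0 0.19 0 0 0 0" --pt "0.004 0 0.19 0 0 0 0"

```text
time_s: 12.3
position: [0.6045, 0.0247, 0.0662]
ee_rot: [3.052, 0.744, 0.002]
contact_force: [-4.7, 0.1, 14.4]
gripper_width: 0.0001
grip_force: 7.0
```

Emit:
carry_out --pt "0 0 -0.1 0 0 0 0" --pt "0 0 -0.3 0 0 0 0" --pt "0 0 -0.6 0 0 0 0" --pt "0 0 -0.6 0 0 0 0" --pt "0 0 -0.6 0 0 0 0"

```text
time_s: 12.92
position: [0.604, 0.0248, 0.1844]
ee_rot: [3.052, 0.744, -0.0]
contact_force: [0.1, 0.2, -0.4]
gripper_width: 0.0007
grip_force: 0.0
```

```bash
python3 -c "
from h import *
s=robot.sense(); print(s['position'],s['contact_force']); print(robot.finish_job())"
```

```text
[0.60404084 0.02476053 0.18435945] [ 0.07336866  0.23292585 -0.36855204]
the job is handed in; nothing more can be done
None
```

I swung the vise round to the hole, felt the pin drop in and pushed it home (head top at 66 mm, still there under a 14 N press); the arm is clear and the job is handed in at about 13 s, with no verdict returned.

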